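Open the self-closing chuck guard and hold it wide

ROBOT

A 6-joint arm with a two-finger parallel gripper is mounted at the origin on the work surface. World frame = base frame: x ahead of the robot, y to its left, z up, the work surface at z = 0. Lengths are in m, angles in rad, forces in N, time in s.
With the tool pointing down it reaches from about 0.25 to 0.775 m from the base axis. Payload 4 kg.
Tool frame: the origin (TCP) lies midway between the tips of the shut fingers; the grasp point (between the pads) lies 19 mm behind it; z points along the fingers, y is the line along which they close (so a half turn about z gives the same grasp; the last joint's range is limited). The gripper opens to 94 mm and grips with 3 to 60 N. Pads are 16 mm wide; open, the fingers measure 119 mm over their backs; the gripper's body (75 mm by 177 mm) begins 78 mm behind the grasp point.
Start: joints at [1.059, 0.087, 1.371, -0, 1.684, -0.103], TCP at [0.219, 0.505, 0.206] pointing down, gripper open.
Joint ranges: [-3.1, 3.1], [-0.76, 2.03], [0.27, 2.55], [-1.08, 4.22], [0.17, 2.65], [-2.57, 2.57]. Speed limits (rad/s): [2.79, 2.79, 3.14, 3.14, 3.14, 3.14].

INTERFACE

Orientations are given as [roll, pitch, yaw] about the fixed x, y, z axes, in that order (R = Rz(yaw) Ry(pitch) Rx(roll)).
In Python, from bench import robot gives the robot as it stands.
- The arm moves only by the tool servo_tool, never from a script. Its argument "moves" is a list of rows, each a list of 5 numbers: the shift along the tool's x, y, z in units of 25 mm (1.0 is 25 mm), then the turn about the tool's z in units of 6 degrees (1.0 is 6 degrees), then the closure, from 0 (fully open) to 1 (shut). In form: [[dx, dy, dz, yaw, gripper], ...]. A call has 1 to 10 rows; each row is the pose to reach, as a shift and turn from the pose commanded when the call began, along the tool's axes at that moment; what a row does not reach only later rows make up. A row lasts 1/12 s, in which the tool goes at most 41.7 mm and 7.16 degrees, less where a joint would pass 70% of its speed; a pose out of reach is approached as far as the arm can. A call with a gripper value outside its range is refused whole. The fingers move at their own pace and stop on an object; the grip force is fixed at half the most. Time passes only in rows, so rows that repeat a pose let the fingers close. It gives the time, the measured TCP pose, the force, the opening and the grip force at its end, in the units of the state.
- robot.get_obs(): the state, without advancing time (a new reading comes with each control period).
- robot.snapshot(name): name is "scene" or "side" or "wrist"; returns a dict with "image" (480x640x3 uint8, blue, green, red), "fx", "fy", "cx", "cy" (pixels), "k1" (the pictures are not rectified: a ray, as slopes to the right and down, at radius r is drawn at 1 + k1 r^2 times it, then the intrinsics apply), "eye" and "orientation" of the camera in the world; the wrist camera has in their place "T_tool_cam" (4x4, takes a point from camera to tool coordinates, whose origin is the TCP and whose axes are the flange's). Camera axes: x right, y down, z forward; pixel columns grow to the right and rows downward; lengths in m; the calibration is good to about 2 mm. A picture is of the moment at which its call begins: read the wrist's pose just before it. There is no depth.
- robot.close_job(): hands the job in; it is judged then, once.
The state is a dict: "time": time; "joint_positions": joint angles; "qvel": joint speeds; "joint_torque": joint torques, N m; "tool_pos": TCP position; "ee_rot": TCP orientation; "wrist_force": force on the tool from outside, world axes, zero at the start; "wrist_torque": the same for the moment, N m; "width": finger opening in m; "finger_force": force on a finger pad.
Only numpy, scipy, OpenCV 4.12 (cv2) and the standard library are available. Lean on these libraries where they do the work, as an engineer would, in place of code of your own. Each camera call takes 0.05 s, during which the arm holds its last target. There are 200 camera calls.

TASK

Open the guard on the bench so that a colleague can reach the chuck: press its release lever down until it stays down, squeeze the catch with the round pegs home until it stays in, then the catch with the flat plates. Then swing the gate by its post past the detent to wide open (at least 65 degrees) and finish while still holding it there, because it springs back when let go. Leave the other things on the bench alone.

Things in the scene. Friction and masses are not known exactly. Their poses are not given: they have to be found in the camera images.
- guard: grey steel guard, an open-topped pen round a chuck, its rails 115 mm high. Origin: on the bench, mid-pen; x points to its far side (up to 17 degrees from the robot's x), y to its left, z up. Its near end is the lock housing: 100 (x) by 180 mm (y), flat top 115 mm high, centre at x -80, y -40 mm; on it stand two catches, at its right end the lever. The gate is the left side.
- lever (a joint): release lever, rad: 0 at the start (slanting up at 0.45 rad), 0.45 fully down (level); let go, it stays at about 0.43. Pivot along the guard's x at guard point x -80, y -145, z 100 mm. Sprung up; pressing its tip takes up to about 6 to 8 N, it snaps over a little past half-way and a detent then keeps it down.
- lever_tip (a point): middle of the upper face of the pad at the lever's end (steel, 40 mm along the guard's x, 26 mm long), 64 mm out (-y) from the pivot. About 131 mm above the bench at the start; fully down 104 mm, and then about 8 mm further out. Axes: the guard's, but tipping with the lever.
- round_top (a point): ROUND catch, squeezed first: two upright steel pegs, 14 mm thick, one behind the other along the guard's x, 48 mm over their outsides. Point midway between them at the height of their tops, 147 mm above the bench, 28 mm above the dark plate (86 x 46 mm) they stand on. Axes: the guard's. It has the right or the left place on the housing, the flat catch the other, 90 mm away along y.
- round_near (a joint): travel of each round peg, m: 0 sprung out (start), 0.008 squeezed home (32 mm over the outsides); both pegs always move alike. Squeezing takes some 6 to 10 N per finger (25 N does well); once home it clicks and stays in. Until the lever is down it is blocked: it gives at most 4 mm and springs back.
- flat_top (a point): FLAT catch, squeezed second: two upright steel plates, each 10 mm thick, 34 mm wide along the guard's y, one behind the other along x, 48 mm over their outsides. Point midway between them at the height of their tops, 147 mm above the bench, 28 mm above the dark plate they stand on. Axes: the guard's.
- flat_near (a joint): travel of each flat plate, m: 0 sprung out (start), 0.008 squeezed home (32 mm over the outsides), where it clicks and stays; same force as the round one. Blocked in the same way until the round catch is in. It draws the bolt that locks the gate.
- gate (a joint): gate angle, rad: 0 shut, 1.4 its stop. Barred steel panel 140 mm long, 12 mm thick, top 115 mm above the bench, hinged upright at its far end; the near end swings out to the guard's left. A damped spring shuts it (0.15 to 0.25 N m). Detent between 0.4 and 0.7 rad, about 0.4 N m more to pass; let go beyond it, the gate falls back to about 0.7 rad. Wide is 1.1 rad or more.
- gate_hinge (a point): the gate's hinge axis at the height of the gate's top (115 mm above the bench); axes: the guard's. With the gate at angle a the post stands, in the guard's axes, at x -120 cos(a), y +120 sin(a) mm from this point.
- gate_post (a point): top centre of the gate's handle: an upright round steel post 20 mm thick, standing 45 mm above the gate's top edge near its free end; top 160 mm above the bench. It can be gripped from above at any yaw and turns between the fingers as the gate swings.
- screwdriver: a screwdriver lying on the bench (not part of the job)
- wrench: a steel wrench lying on the bench (not part of the job)
- jar: a small capped jar, 60 mm across, 75 mm tall, standing to the guard's left, clear of the gate's swing; origin at its underside (not part of the job)
- bush: a brass slug, 32 mm across, 22 mm tall, standing on the floor inside the guard; origin at its underside (not part of the job)
- offcut: a flat plywood offcut, 110 x 70 x 12 mm, on the bench; origin at its underside (not part of the job)
- collar: a steel ring, 52 mm across, 18 mm tall, lying on the bench to the guard's left; origin at its underside (not part of the job)

How it is judged:
On the way, in this order (a step that is already met when the one before it is completed fails the run):
1. the lever is down and stays down (value of joint lever above 0.4 rad and value of joint round_near below 0.003 m), for 0.2 s.
2. the round catch is squeezed home, the flat one still out (value of joint round_near above 0.0065 m and value of joint flat_near below 0.003 m), for 0.2 s.
3. the flat catch is squeezed home, the gate still shut (value of joint flat_near above 0.0065 m and value of joint gate below 0.3 rad), for 0.2 s.
4. the gate has passed its detent (value of joint gate above 0.75 rad), for 0.1 s.
At the end, for the whole second after the job is handed in: the gate stands still (under 0.1 rad/s) at 1.1 rad (63 degrees) or more, held there by the robot (contact force above 0.5 N), with the lever down (above 0.40 rad) and both catches in (above 6.5 mm) (value of joint gate above 1.1 rad and velocity of joint gate between -0.1 and 0.1 rad/s and contact force between any of the fingers, the arm and gate above 0.5 N and value of joint lever above 0.4 rad and value of joint each of round_near, flat_near above 0.0065 m); the arm keeps its last pose, push and grip.
It fails at once if a thing that is not part of the job is moved over 25 mm (distance of any of screwdriver, wrench, jar, bush, offcut, collar from where it was at the start of the episode above 0.025 m).
It also fails if it takes over 64 s, if anything falls off the work surface, if the arm or the gripper's body presses on something with over 40 N, if the wrist force passes 120 N, or if a joint passes its speed limit or range.

## Working session

There is one attempt and no reset: what is moved stays moved. The work goes in short steps, Python scripts to look and compute and a tool call to move; the robot and the scene stay as the last step left them, time stands still between calls to the robot, and variables do not carry over. Pictures are saved under pics/ and viewed, at most 10 in all, crops included, and the job is handed in when it is done.

Besides the shell and the picture viewer there is one more tool, called after ">>>" by a JSON object that holds its "method" and its "body". servo_tool: Moves the arm, as the interface text tells. Its arguments: {"type":"object","properties":{"moves":{"type":"array"}},"required":["moves"]}

```bash
mkdir -p pics && cat > h.py <<'E'
import numpy as np, cv2
from scipy.spatial.transform import Rotation as R
from bench import robot
def cam(name):
    o=robot.get_obs(); s=robot.snapshot(name)
    if name=="wrist":
        T=np.eye(4); T[:3,:3]=R.from_euler('xyz',o['ee_rot']).as_matrix() if len(o['ee_rot'])==3 else R.from_quat(o['ee_rot']).as_matrix()
        T[:3,3]=o['tool_pos']; T=T@np.array(s['T_tool_cam']); s['E']=T[:3,3]; s['M']=T[:3,:3]
    else:
        s['E']=np.array(s['eye']); q=np.array(s['orientation'])
        s['M']=q if q.shape==(3,3) else R.from_euler('xyz',q).as_matrix()
    return s
def ray(s,uv):
    K=np.array([[s['fx'],0,s['cx']],[0,s['fy'],s['cy']],[0,0,1.]])
    p=cv2.undistortPoints(np.array(uv,float).reshape(-1,1,2),K,np.array([s['k1'],0,0,0.])).reshape(-1,2)
    return np.c_[p,np.ones(len(p))]@s['M'].T
def onz(s,uv,z):
    d=ray(s,uv); return s['E']+d*((z-s['E'][2])/d[:,2])[:,None]
def proj(s,P):
    c=(np.atleast_2d(P)-s['E'])@s['M']; x=c[:,:2]/c[:,2:]
    x=x*(1+s['k1']*(x**2).sum(1))[:,None]
    return x*[s['fx'],s['fy']]+[s['cx'],s['cy']]
E
python3 - <<'E'
from h import *
import pickle
o=robot.get_obs(); print(o)
for n in("scene","side","wrist"):
    s=cam(n); cv2.imwrite(f"pics/{n}0.png",s['image']); pickle.dump(s,open(n+"0.pkl","wb"))
    print(n,s['E'],s['M'].round(3).tolist(),s['fx'],s['k1'])
    if n!="wrist": print(s['orientation'])
    else: print(s['T_tool_cam'])
E
```

```text
{'time': 0.0, 'joint_positions': array([ 1.05887343e+00,  8.79802681e-02,  1.37225895e+00, -9.60221009e-06,
        1.68356871e+00, -1.03110448e-01]), 'qvel': array([ 0.0023128 , -0.00035425,  0.00036618,  0.00102802,  0.00032369,
        0.00031146]), 'joint_torque': array([ 6.51953815e-04, -3.40170872e+01, -3.02431118e+01,  7.20100547e-02,
        3.26351461e-02, -1.77990000e-04]), 'tool_pos': array([0.2183812 , 0.50419518, 0.20428798]), 'ee_rot': array([-3.13938816e+00, -2.18520309e-04,  2.73277889e+00]), 'wrist_force': array([-0.19517556,  0.54515204, -0.68386654]), 'wrist_torque': array([ 0.01694592, -0.00119885, -0.06930019]), 'finger_force': 0.0, 'width': 0.09425178787597333}
scene [1.20832439 0.25549379 0.76997404] [[-0.364, 0.633, -0.684], [0.932, 0.25, -0.264], [0.004, -0.733, -0.68]] 535.4764418973774 0.00680160119166617
[-2.31914999 -0.00396915  1.94290152]
side [ 0.14966835 -0.63944257  0.71414011] [[0.848, -0.32, 0.423], [-0.53, -0.514, 0.675], [0.002, -0.796, -0.605]] 491.0189261411747 -0.09972671926539382
[-2.22076129e+00 -1.64418998e-03 -5.58394418e-01]
wrist [0.15380338 0.53193832 0.38392943] [[0.397, 0.89, 0.224], [0.918, -0.385, -0.098], [-0.001, 0.245, -0.97]] 330.41209787853956 -0.051718236748668184
[[ 2.58170363e-04 -9.69480803e-01 -2.45167100e-01  7.02727505e-02]
 [ 9.99999568e-01  3.13886847e-05  9.28915521e-04 -6.20684336e-04]
 [-8.92870292e-04 -2.45167234e-01  9.69480392e-01 -1.79499350e-01]
 [ 0.00000000e+00  0.00000000e+00  0.00000000e+00  1.00000000e+00]]
```

View pics/scene0.png

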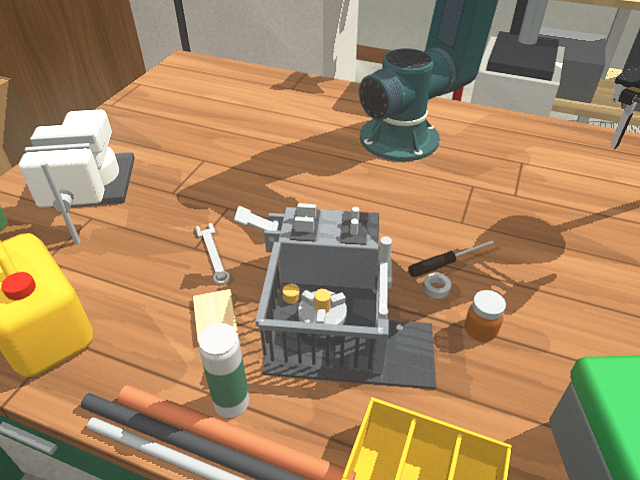

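View pics/side0.png

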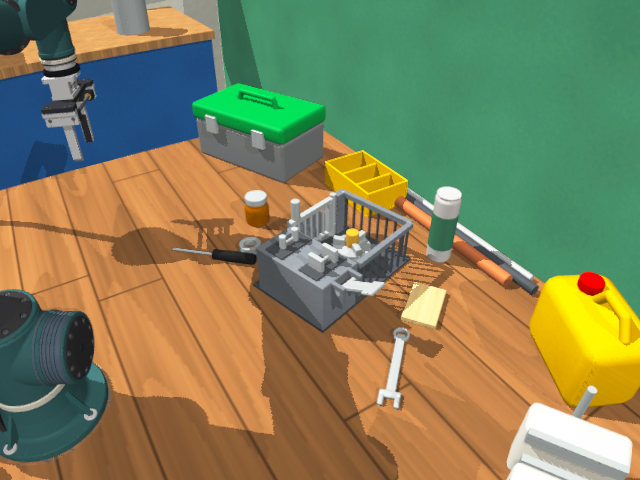

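The scene view shows the lever pad at about (243,215), the flat catch at (306,215), the round catch at (353,222) and the post top at (386,240). In the side view they are near (362,287), (320,260), (290,236) and (295,203). Next I'll zoom in on both views.

```bash
python3 - <<'E'
import cv2,numpy as np
a=cv2.imread("pics/scene0.png")[195:295,225:405]; b=cv2.imread("pics/side0.png")[190:320,240:420]
a=cv2.resize(a,None,fx=4,fy=4,interpolation=cv2.INTER_CUBIC)[:300]
b=cv2.resize(b,None,fx=4,fy=4,interpolation=cv2.INTER_CUBIC)
cv2.imwrite("pics/a.png",a);cv2.imwrite("pics/b.png",b)
E
```

```text
(no output)
```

View pics/a.png

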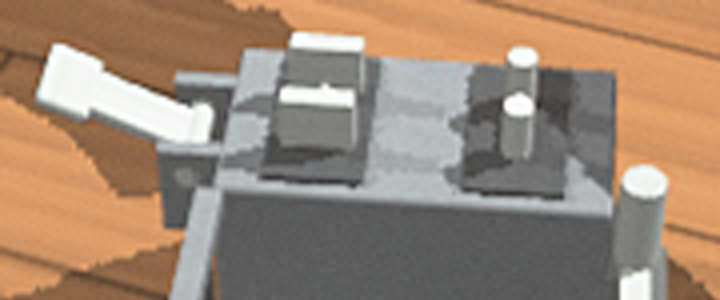

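View pics/b.png

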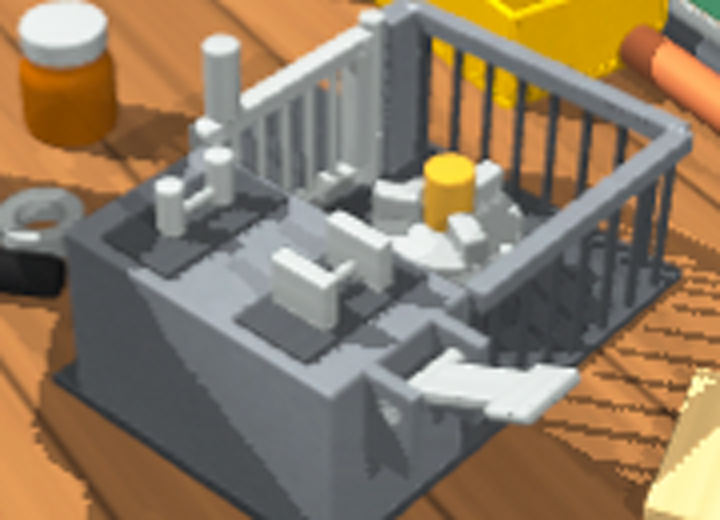

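```bash
cat >> h.py <<'E'
def tri(ss,uvs):
    A=np.zeros((3,3));b=np.zeros(3)
    for s,uv in zip(ss,uvs):
        d=ray(s,[uv])[0];d/=np.linalg.norm(d);P=np.eye(3)-np.outer(d,d);A+=P;b+=P@s['E']
    return np.linalg.solve(A,b)
E
python3 - <<'E'
from h import *
import pickle
a=pickle.load(open("scene0.pkl","rb"));b=pickle.load(open("side0.pkl","rb"))
pts={'rn':((522,54),(169,184),.147),'rf':((517,102),(218,155),.147),'fn':((327,42),(306,268),.147),'ff':((317,95),(360,233),.147),'post':((644,183),(221,43),.160),'lev':((72,78),(532,390),.131)}
W={}
for k,(p,q,z) in pts.items():
    p=np.array(p)/4+[225-.375,195-.375];q=np.array(q)/4+[240-.375,190-.375]
    t=tri((a,b),(p,q));pa=onz(a,[p],z)[0];pb=onz(b,[q],z)[0];W[k]=(pa+pb)/2
    print(k,t.round(4),pa.round(4),pb.round(4))
rc=(W['rn']+W['rf'])/2;fc=(W['fn']+W['ff'])/2
v=rc-fc;print('catch sep',np.linalg.norm(v),'yaw',np.degrees(np.arctan2(-v[0],v[1])),'peg sep',np.linalg.norm(W['rf']-W['rn']),np.linalg.norm(W['ff']-W['fn']))
v=W['post']-W['lev'];print(rc,fc,np.linalg.norm(v[:2]))
E
```

```text
rn [0.4871 0.0387 0.1479] [0.4871 0.0379 0.147 ] [0.4873 0.0408 0.147 ]
rf [0.519  0.0473 0.1475] [0.5194 0.0466 0.147 ] [0.519 0.049 0.147]
fn [ 0.5106 -0.048   0.1463] [ 0.5118 -0.0479  0.147 ] [ 0.5099 -0.0483  0.147 ]
ff [ 0.5459 -0.0383  0.1455] [ 0.5477 -0.0377  0.147 ] [ 0.5447 -0.0397  0.147 ]
post [0.5612 0.1175 0.1596] [0.5631 0.1169 0.16  ] [0.5607 0.1187 0.16  ]
lev [ 0.5603 -0.1548  0.1304] [ 0.5612 -0.1547  0.131 ] [ 0.5597 -0.155   0.131 ]
catch sep 0.09060012589865049 yaw 16.23878783699147 peg sep 0.03313765705631704 0.03657384293639415
[0.50320402 0.04358712 0.147     ] [ 0.52853954 -0.04339848  0.147     ] 0.2726444496589757
```

```bash
cat >> h.py <<'E'
def units(p,yawdeg=None):
    o=robot.get_obs();M=R.from_euler('xyz',o['ee_rot']).as_matrix()
    d=M.T@(np.array(p)-o['tool_pos'])/.025
    y=0 if yawdeg is None else ((np.degrees(o['ee_rot'][2])-yawdeg+90)%180-90)/6
    print('units',d.round(2),'turn',round(y,2),'pos',o['tool_pos'].round(4),'rot',np.degrees(o['ee_rot']).round(2),'t',round(o['time'],2),'q',o['joint_positions'].round(2),'w',o['width'],'F',o['wrist_force'].round(1))
E
python3 -c "
from h import *
units((.5616,-.1588,.2),106.2)"
```

```text
units [-23.14 -18.88   0.21] turn 8.4 pos [0.2184 0.5043 0.2046] rot [-1.7990e+02 -1.0000e-02  1.5658e+02] t 0.15 q [ 1.06  0.09  1.37 -0.    1.68 -0.1 ] w 0.0940793011585512 F [-0.7 -0.7 -0.1]
```

>>> {"method": "servo_tool", "body": {"moves": [[-23.1,-18.9,0,8.4,1],[-23.1,-18.9,0,8.4,1],[-23.1,-18.9,0,8.4,1],[-23.1,-18.9,0,8.4,1],[-23.1,-18.9,0,8.4,1],[-23.1,-18.9,0,8.4,1],[-23.1,-18.9,0,8.4,1],[-23.1,-18.9,0,8.4,1],[-23.1,-18.9,0,8.4,1],[-23.1,-18.9,0,8.4,1]]}}

```text
time: 0.98
tool_pos: [0.4099, 0.1325, 0.2054]
ee_rot: [3.141, -0.0, 1.853]
wrist_force: [1.5, 1.6, 0.7]
width: 0.0309
finger_force: 0.0
```

```bash
python3 -c "
from h import *
units((.5616,-.1588,.19),106.2)"
```

```text
units [-12.88   2.58   0.61] turn -0.0 pos [0.4099 0.1325 0.2054] rot [ 1.7998e+02 -1.0000e-02  1.0618e+02] t 0.98 q [ 0.18 -0.18  1.63  0.    1.69 -0.1 ] w 0.030890472820959365 F [1.5 1.6 0.7]
```

>>> {"method": "servo_tool", "body": {"moves": [[-12.6,2.6,0,0,1],[-12.6,2.6,0,0,1],[-12.6,2.6,0,0,1],[-12.6,2.6,0,0,1],[-12.6,2.6,0,0,1],[-12.6,2.6,0,0,1],[-12.6,2.6,0,0,1],[-12.6,2.6,0.6,0,1],[-12.6,2.6,1.2,0,1],[-12.6,2.6,1.2,0,1]]}}

```text
time: 1.82
tool_pos: [0.5582, -0.1511, 0.1706]
ee_rot: [-3.135, -0.005, 1.85]
wrist_force: [-1.4, 0.8, -0.7]
width: 0.0003
finger_force: 0.0
```

```bash
python3 -c "
from h import *
units((.5616,-.1588,.135),106.2)"
```

```text
units [-0.34  0.05  1.42] turn -0.03 pos [ 0.5582 -0.1511  0.1706] rot [-179.62   -0.29  106.01] t 1.82 q [-0.36  0.17  1.35  0.    1.63 -0.64] w 0.0003082685962650036 F [-1.4  0.8 -0.7]
```

>>> {"method": "servo_tool", "body": {"moves": [[-0.2,0,0.8,0,1],[-0.2,0,1.2,0,1],[-0.2,0,1.2,0,1],[-0.2,0,1.2,0,1]]}}

```text
time: 2.15
tool_pos: [0.5606, -0.1538, 0.1452]
ee_rot: [-3.14, -0.001, 1.854]
wrist_force: [0.2, 0.1, -0.5]
width: 0.0004
finger_force: 0.0
```

```bash
python3 -c "
from h import *
units((.5616,-.1588,.104),106.2)"
```

```text
units [-0.21 -0.02  1.65] turn 0.01 pos [ 0.5606 -0.1538  0.1452] rot [-1.7993e+02 -7.0000e-02  1.0624e+02] t 2.15 q [-0.37  0.18  1.39  0.    1.58 -0.65] w 0.00038146586356194135 F [ 0.2  0.1 -0.5]
```

>>> {"method": "servo_tool", "body": {"moves": [[-0.2,0,0.4,0,1],[-0.2,0,0.8,0,1],[-0.2,0,1.2,0,1],[-0.2,0,1.5,0,1],[-0.2,0,1.7,0,1],[-0.2,0,1.75,0,1],[-0.2,0,1.75,0,1],[-0.2,0,1.75,0,1]]}}

```text
time: 2.82
tool_pos: [0.5622, -0.1592, 0.1042]
ee_rot: [3.141, -0.0, 1.853]
wrist_force: [-3.9, 1.4, 12.0]
width: 0.0005
finger_force: 5.9
```

>>> {"method": "servo_tool", "body": {"moves": [[0,0,0.1,0,1],[0,0,-1,0,1],[0,0,-2,0,0],[0,0,-3,0,0],[0,0,-3.8,0,0],[0,0,-3.8,0,0]]}}

```text
time: 3.32
tool_pos: [0.5644, -0.1599, 0.2013]
ee_rot: [3.135, 0.004, 1.853]
wrist_force: [1.1, 1.3, 0.2]
width: 0.0239
finger_force: 0.0
```

```bash
python3 - <<'E'
from h import *
units((.5032,.0436,.19),106.2)
s=cam("side");cv2.imwrite("pics/c.png",cv2.resize(s['image'][170:320,220:420],None,fx=4,fy=4,interpolation=cv2.INTER_CUBIC))
E
```

```text
units [ 8.5  -0.08  0.42] turn -0.0 pos [ 0.5644 -0.1599  0.2013] rot [179.63   0.24 106.19] t 3.32 q [-0.37  0.16  1.29  0.    1.68 -0.66] w 0.023928040705253915 F [1.1 1.3 0.2]
```

View pics/c.png

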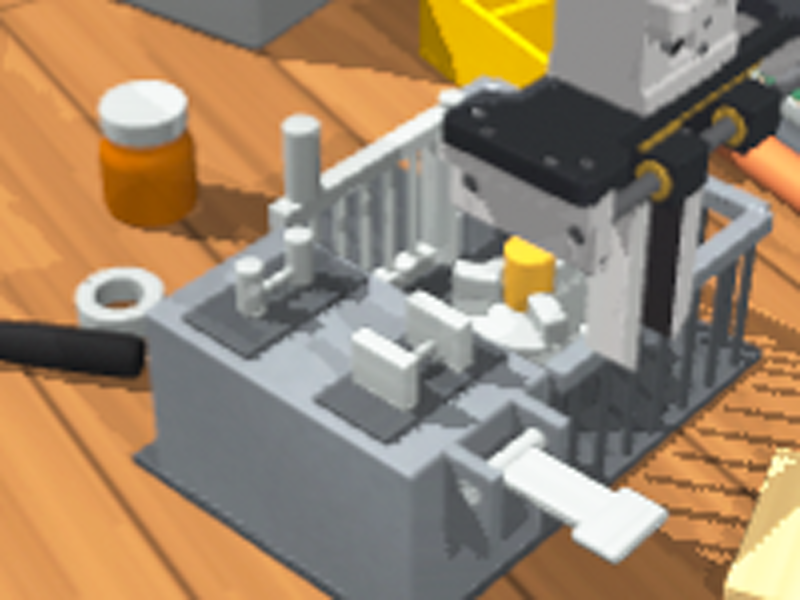

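The lever now lies level, with its pad at crop (612,525), and it stayed down. Next I'll move over the round catch.

>>> {"method": "servo_tool", "body": {"moves": [[8.5,-0.1,0,0,0],[8.5,-0.1,0,0,0],[8.5,-0.1,0,0,0],[8.5,-0.1,0,0,0],[8.5,-0.1,0,0,0],[8.5,-0.1,0,0,0],[8.5,-0.1,0.4,0,0],[8.5,-0.1,1,0,0],[8.5,-0.1,1,0,0],[8.5,-0.1,1,0,0]]}}

```text
time: 4.2
tool_pos: [0.4999, 0.0426, 0.1688]
ee_rot: [-3.136, -0.001, 1.852]
wrist_force: [0.3, -0.6, -0.1]
width: 0.0928
finger_force: 0.0
```

```bash
python3 -c "
from h import *
units((.5032,.0436,.125),106.2)"
```

```text
units [0.   0.15 1.75] turn -0.02 pos [0.4999 0.0426 0.1688] rot [-1.7969e+02 -7.0000e-02  1.0608e+02] t 4.2 q [-0.03 -0.01  1.54 -0.    1.61 -0.31] w 0.0928207263185663 F [ 0.3 -0.6 -0.1]
```

>>> {"method": "servo_tool", "body": {"moves": [[0,0.1,0.5,0,0],[0,0.1,1,0,0],[0,0.1,1.4,0,0],[0,0.1,1.6,0,0],[0,0.1,1.6,0,0],[0,0.1,1.6,0,0]]}}

```text
time: 4.7
tool_pos: [0.5032, 0.0444, 0.1312]
ee_rot: [-3.141, -0.0, 1.853]
wrist_force: [0.5, 0.7, 0.8]
width: 0.0937
finger_force: 0.0
```

```bash
python3 -c "
from h import *
units((.5032,.0436,.125),106.2)"
```

```text
units [-0.03 -0.01  0.25] turn -0.01 pos [0.5032 0.0444 0.1312] rot [-1.7995e+02 -2.0000e-02  1.0617e+02] t 4.7 q [-0.02  0.01  1.59  0.    1.53 -0.31] w 0.09373598961866268 F [0.5 0.7 0.8]
```

>>> {"method": "servo_tool", "body": {"moves": [[0,0,0.2,0,0],[0,0,0.2,0,1],[0,0,0.2,0,1],[0,0,0.2,0,1],[0,0,0.2,0,1],[0,0,0.2,0,1],[0,0,0.2,0,1],[0,0,0.2,0,1],[0,0,0.2,0,1],[0,0,0.2,0,1]]}}

```text
time: 5.53
tool_pos: [0.5031, 0.0444, 0.1268]
ee_rot: [-3.141, -0.0, 1.853]
wrist_force: [-1.8, 0.1, 0.8]
width: 0.0373
finger_force: 1.1
```

>>> {"method": "servo_tool", "body": {"moves": [[0,0,0,0,1],[0,0,0,0,1],[0,0,0,0,1],[0,0,0,0,1],[0,0,0,0,1],[0,0,0,0,1]]}}

```text
time: 6.03
tool_pos: [0.503, 0.0443, 0.1268]
ee_rot: [-3.141, 0.0, 1.853]
wrist_force: [-3.4, -1.4, 2.9]
width: 0.0301
finger_force: 30.0
```

>>> {"method": "servo_tool", "body": {"moves": [[0,0,0,0,0],[0,0,0,0,0],[0,0,0,0,0],[0,0,0,0,0],[0,0,-0.8,0,0],[0,0,-1.8,0,0],[-1,0,-1.8,0,0],[-2.5,0,-1.8,0,0],[-3.6,0,-1.8,0,0],[-3.6,0,-1.8,0,0]]}}

```text
time: 6.87
tool_pos: [0.5298, -0.0462, 0.1716]
ee_rot: [3.141, 0.003, 1.848]
wrist_force: [-0.2, 0.1, 0.2]
width: 0.0924
finger_force: 0.0
```

```bash
python3 - <<'E'
from h import *
units((.5285,-.0434,.125),106.2)
s=cam("side");cv2.imwrite("pics/d.png",cv2.resize(s['image'][170:320,220:420],None,fx=4,fy=4,interpolation=cv2.INTER_CUBIC))
E
```

```text
units [ 0.13 -0.02  1.86] turn -0.05 pos [ 0.5298 -0.0462  0.1716] rot [1.7997e+02 1.5000e-01 1.0591e+02] t 6.87 q [-0.19  0.05  1.47 -0.    1.61 -0.47] w 0.09237519666957238 F [-0.2  0.1  0.2]
```

View pics/d.png

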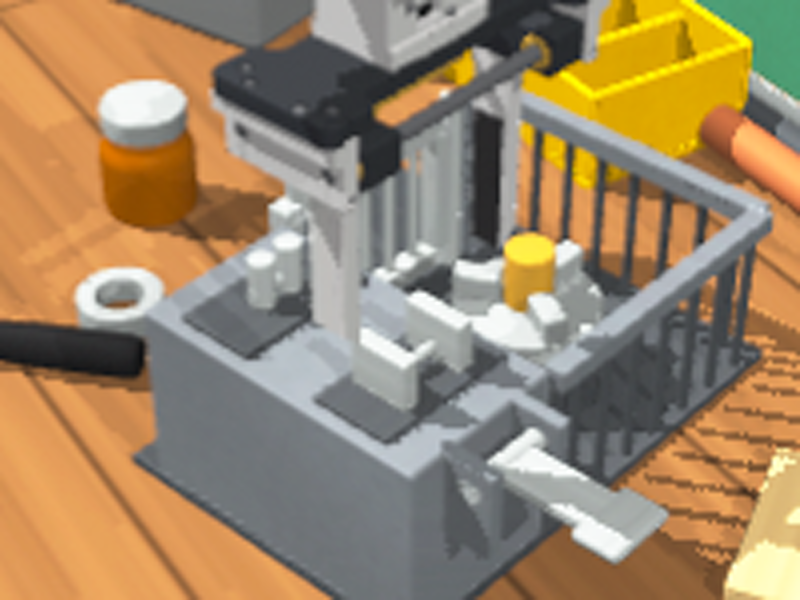

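The round pegs have stayed in: at crop (260,260) and (287,243) they now stand closer together. The flat plates are still out and the lever is down. Next is the descent on the flat catch.

>>> {"method": "servo_tool", "body": {"moves": [[0.1,0,0.5,0,0],[0.1,0,1,0,0],[0.1,0,1.5,0,0],[0.1,0,1.75,0,0],[0.1,0,1.75,0,0],[0.1,0,1.75,0,0]]}}

```text
time: 7.42
tool_pos: [0.5271, -0.0389, 0.1269]
ee_rot: [-3.14, -0.001, 1.854]
wrist_force: [-0.3, -0.3, 0.9]
width: 0.0939
finger_force: 0.0
```

```bash
python3 -c "
from h import *
units((.5285,-.0434,.126),106.2)"
```

```text
units [-0.19  0.    0.04] turn 0.01 pos [ 0.5271 -0.0389  0.1269] rot [-1.7990e+02 -6.0000e-02  1.0623e+02] t 7.42 q [-0.18  0.07  1.55  0.    1.53 -0.46] w 0.09393221230166092 F [-0.3 -0.3  0.9]
```

>>> {"method": "servo_tool", "body": {"moves": [[-0.2,0,0,0,0],[-0.2,0,0,0,1],[-0.2,0,0,0,1],[-0.2,0,0,0,1],[-0.2,0,0,0,1],[-0.2,0,0,0,1],[-0.2,0,0,0,1],[-0.2,0,0,0,1],[-0.2,0,0,0,1],[-0.2,0,0,0,1]]}}

```text
time: 8.25
tool_pos: [0.5285, -0.0445, 0.1279]
ee_rot: [-3.14, -0.0, 1.853]
wrist_force: [-2.5, -0.7, 1.7]
width: 0.0375
finger_force: 1.7
```

>>> {"method": "servo_tool", "body": {"moves": [[0,0,0,0,1],[0,0,0,0,1],[0,0,0,0,1],[0,0,0,0,1],[0,0,0,0,1],[0,0,0,0,1]]}}

```text
time: 8.75
tool_pos: [0.5284, -0.0446, 0.1279]
ee_rot: [-3.14, -0.0, 1.853]
wrist_force: [-5.1, -0.6, 3.7]
width: 0.0313
finger_force: 30.0
```

>>> {"method": "servo_tool", "body": {"moves": [[0,0,0,0,0],[0,0,0,0,0],[0,0,0,0,0],[0,0,0,0,0],[0,0,-1.5,0,0],[0,0,-3,0,0],[0,0,-3.2,-1,0],[0,0,-3.2,-2,0],[0,0,-3.2,-3,0.4],[0,0,-3.2,-4,0.4]]}}

```text
time: 9.58
tool_pos: [0.5299, -0.0442, 0.2085]
ee_rot: [3.14, 0.001, 2.278]
wrist_force: [0.8, 0.3, 0.8]
width: 0.074
finger_force: 0.0
```

```bash
python3 - <<'E'
from h import *
units((.5617,.1178,.205),162.2)
s=cam("side");cv2.imwrite("pics/e.png",cv2.resize(s['image'][170:320,220:420],None,fx=4,fy=4,interpolation=cv2.INTER_CUBIC))
import pickle
print(tri((pickle.load(open("scene0.pkl","rb")),s),((322,297),(351.4,230.9))))
E
```

```text
units [4.1  5.18 0.14] turn -5.28 pos [ 0.5299 -0.0442  0.2085] rot [1.7990e+02 7.0000e-02 1.3049e+02] t 9.58 q [-0.19  0.04  1.41  0.    1.69 -0.9 ] w 0.07402926276287707 F [0.8 0.3 0.8]
[0.6578485  0.04319803 0.08916838]
```

View pics/e.png

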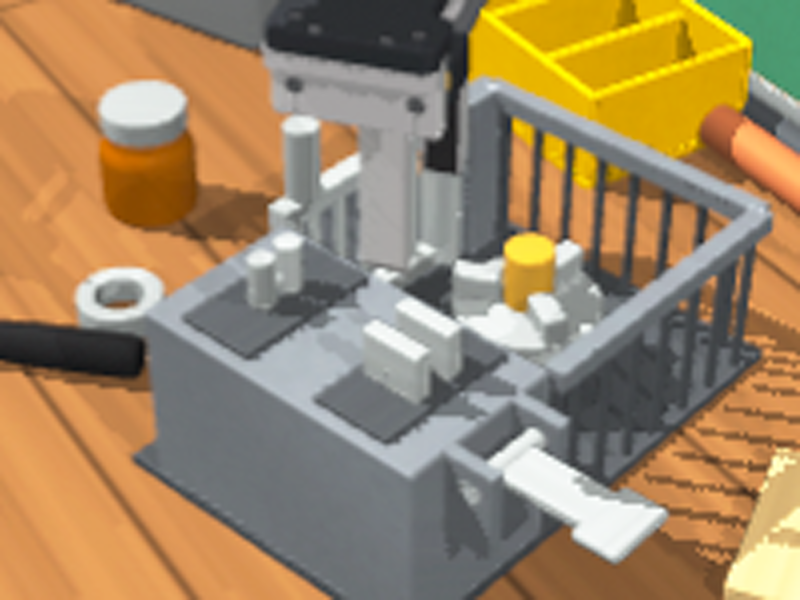

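Both catches are in (flat plates at crop (395,355) and (428,338)), the lever is down and the gate is shut, with the post top at (301,125). Next I'll move over the post.

>>> {"method": "servo_tool", "body": {"moves": [[4.1,5.2,0,-5,0.4],[4.1,5.2,0,-5,0.4],[4.1,5.2,0,-5,0.4],[4.1,5.2,0,-5,0.4],[4.1,5.2,0,-5,0.4],[4.1,5.2,0,-5,0.4],[4.1,5.2,0,-5,0.4],[4.1,5.2,0,-5,0.4]]}}

```text
time: 10.3
tool_pos: [0.5625, 0.1167, 0.208]
ee_rot: [-3.141, 0.0, 2.793]
wrist_force: [-0.3, -0.2, 0.1]
width: 0.0563
finger_force: 0.0
```

```bash
python3 -c "
from h import *
units((.5617,.1178,.124),162.2)"
```

```text
units [0.04 0.03 3.36] turn -0.37 pos [0.5625 0.1167 0.208 ] rot [-1.7999e+02  2.0000e-02  1.6001e+02] t 10.3 q [ 0.11  0.14  1.31 -0.    1.69 -1.12] w 0.056340888296086765 F [-0.3 -0.2  0.1]
```

>>> {"method": "servo_tool", "body": {"moves": [[0,0,1,0,0.4],[0,0,2,0,0.4],[0,0,3,0,0.4],[0,0,3.3,0,0.4],[0,0,3.3,0,0.4],[0,0,3.3,0,1],[0,0,3.3,0,1],[0,0,3.3,0,1],[0,0,3.3,0,1],[0,0,3.3,0,1]]}}

```text
time: 11.13
tool_pos: [0.5631, 0.1179, 0.1268]
ee_rot: [3.141, 0.002, 2.796]
wrist_force: [0.8, 0.7, -0.1]
width: 0.0264
finger_force: 0.0
```

>>> {"method": "servo_tool", "body": {"moves": [[0,0,0,0,1],[0,0,0,0,1],[0,0,0,0,1]]}}

```text
time: 11.38
tool_pos: [0.5621, 0.1173, 0.1263]
ee_rot: [-3.141, -0.0, 2.795]
wrist_force: [-3.2, -3.0, 4.9]
width: 0.0192
finger_force: 30.0
```

```bash
python3 - <<'E'
from h import *
o=robot.get_obs();M=R.from_euler('xyz',o['ee_rot']).as_matrix()
units((.5617,.1178,.124),162.2);print(o['finger_force'])
g=np.radians(16.2);G=np.array([[np.cos(g),-np.sin(g)],[np.sin(g),np.cos(g)]])
f=lambda a:G@[-.12*np.cos(a),.12*np.sin(a)]
for a in np.arange(.1,1.35,.1):print(round(a,1),(M.T@np.r_[f(a)-f(0),0]/.025).round(2))
E
```

```text
units [0.02 0.01 0.09] turn -0.34 pos [0.5621 0.1173 0.1263] rot [-179.94   -0.    160.16] t 11.38 q [ 0.11  0.17  1.44 -0.    1.54 -1.12] w 0.019230083429392995 F [-3.2 -3.   4.9]
30.001391172409058
0.1 [ 0.26  0.4  -0.  ]
0.2 [ 0.48  0.83 -0.  ]
0.3 [ 0.66  1.27 -0.  ]
0.4 [ 0.79  1.73 -0.  ]
0.5 [ 0.88  2.21 -0.  ]
0.6 [ 0.92  2.68 -0.  ]
0.7 [ 0.91  3.16 -0.  ]
0.8 [ 0.85  3.64 -0.  ]
0.9 [ 0.74  4.11 -0.  ]
1.0 [ 0.59  4.56 -0.  ]
1.1 [ 0.4   5.   -0.01]
1.2 [ 0.16  5.42 -0.01]
1.3 [-0.12  5.81 -0.01]
```

>>> {"method": "servo_tool", "body": {"moves": [[0.13,0.2,0,0,1],[0.26,0.4,0,0,1],[0.38,0.6,0,0,1],[0.48,0.83,0,0,1],[0.57,1.05,0,0,1],[0.66,1.27,0,0,1],[0.73,1.5,0,0,1],[0.79,1.73,0,0,1],[0.79,1.73,0,0,1]]}}

```text
time: 12.13
tool_pos: [0.5556, 0.1657, 0.1262]
ee_rot: [-3.139, -0.006, 2.796]
wrist_force: [-10.2, -2.9, 7.4]
width: 0.0193
finger_force: 30.0
```

>>> {"method": "servo_tool", "body": {"moves": [[0.06,0.24,0,0,1],[0.09,0.48,0,0,1],[0.13,0.95,0,0,1],[0.12,1.43,0,0,1],[0.06,1.91,0,0,1],[-0.05,2.38,0,0,1],[-0.2,2.83,0,0,1],[-0.39,3.27,0,0,1],[-0.63,3.69,0,0,1],[-0.77,3.9,0,0,1]]}}

```text
time: 12.97
tool_pos: [0.6096, 0.2507, 0.1257]
ee_rot: [-3.141, -0.001, 2.795]
wrist_force: [-3.7, -4.6, 4.1]
width: 0.0192
finger_force: 30.0
```

>>> {"method": "servo_tool", "body": {"moves": [[0,0,0,0,1],[0,0,0,0,1],[0,0,0,0,1],[0,0,0,0,1],[0,0,0,0,1],[0,0,0,0,1]]}}

```text
time: 13.47
tool_pos: [0.6095, 0.2505, 0.1256]
ee_rot: [3.141, -0.0, 2.796]
wrist_force: [-2.3, -0.6, 2.5]
width: 0.0199
finger_force: 30.0
```

```bash
python3 - <<'E'
from h import *
units((.609,.25,.126))
o=robot.get_obs();d=o['tool_pos'][:2]-[.677,.151];g=np.radians(16.2)
print(np.hypot(*d), 'a',np.arctan2(d@[-np.sin(g),np.cos(g)],-d@[np.cos(g),np.sin(g)]),o['qvel'].round(3))
s=cam("scene");cv2.imwrite("pics/f.png",cv2.resize(s['image'][150:350,200:520],None,fx=2.4,fy=2.4,interpolation=cv2.INTER_CUBIC))
E
```

```text
units [ 0.01 -0.03 -0.02] turn 0 pos [0.6095 0.2505 0.1256] rot [ 1.7996e+02 -1.0000e-02  1.6019e+02] t 13.47 q [ 0.3   0.35  1.21  0.    1.58 -0.92] w 0.019889776677608814 F [-2.3 -0.6  2.5]
0.12026203014474898 a 1.2572478205060076 [ 0.001  0.001 -0.003  0.001  0.004  0.001]
```

View pics/f.png

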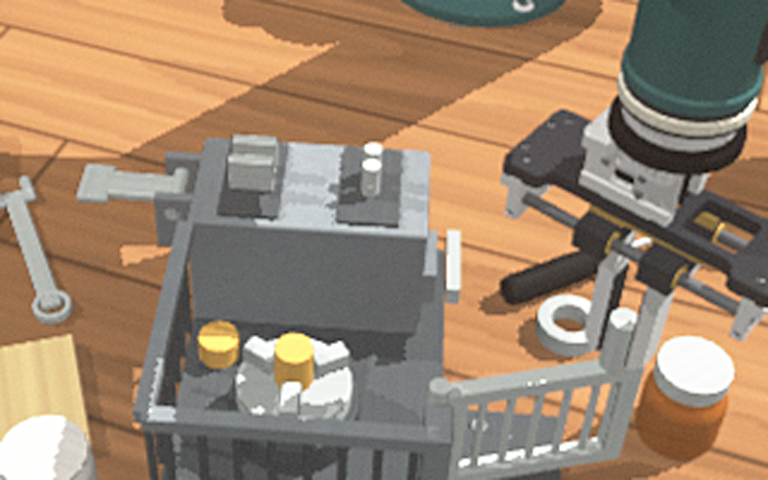

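The picture shows the gate wide open with its post (622,320) held in the fingers, at about 1.26 rad. The lever is down, both catches are in, and the jar and collar haven't moved.

```bash
python3 -c "
from h import *
print(robot.close_job())"
```

```text
the job is handed in; nothing more can be done
None
```

The job is handed in: lever down, round catch then flat catch squeezed home, and the gate held open by its post at about 1.26 rad (72°) at 13.5 s; I saw no bench object displaced, but the hand-in returned no verdict.

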